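# Shift the dowel mill's feed gearbox from second into third

### The job

The feed gearbox of the dowel mill has been left in second gear, sometimes drawn part of the way out of it; shift it into third by pushing the ball-knobbed gear lever with the fingers: forward out of second to neutral, across to the right, then forward until it is fully home in the far right slot of its H-shaped gate. Left, right and forward are those of someone standing at the robot's place and facing the machine's front: first gear is forward left, second back left, third forward right, fourth back right. Push only, never pinch the lever between the fingers, do not run it into first or fourth on the way, leave the blank, the tin and the saw beside the machine where they lie, and take the hand away at the end.

Things in the scene. Friction and masses are not known exactly. Their poses are not given: they have to be found in the camera images.
- mill: Grey bench dowel mill bolted to the bench; base 300 (x) x 520 (y) x 30 mm. Origin: centre of its underside. Its x points forward (operator is on its -x side), y to the operator's left, z up; turned by up to 0.35 rad. The gearbox (160 x 170 mm, top 130 mm up) is at its front middle, under the gear lever. Nothing but the lever rises over 180 mm above the bench.
- gate_mid (a point): Middle of the steel gate plate on the gearbox, on its upper face, 150 mm above the bench, 80 mm above the pivot; axes as the mill's. Plate 104 (x) x 100 (y) mm with an open H: two slots along x, joined by one neutral channel along y through this point. Slots and channel are 18 mm wide for the 12 mm stick; inner corners rounded by 5 mm.
- pivot (a point): The point inside the gearbox about which the gear lever swings both ways: x = -65, y = 0, z = 70 mm in the mill's frame; axes as the mill's; fixed.
- knob (a point): Centre of the lever's black ball knob (40 mm diameter), 180 mm from the pivot; below it a bare 12 mm steel stick. Upright it is 250 mm above the bench. Offset from the pivot in the mill's frame: 180 mm x (cos(select) sin(shift), -sin(select), cos(select) cos(shift)), so 50 mm forward or back at the slot ends, 43 mm left or right in the slots.
- gear_shift (a joint): Fore-and-aft lean of the lever, rad, about the mill's y: 0 neutral, +0.28 forward end of the slots, -0.28 back end. Starts between -0.28 and -0.13. The lever can cross sideways only within about 0.04 of 0 (rounded corners help it in). No spring, no detent: friction, about 3 N at the knob, holds it wherever it is left; it stops when the push stops.
- gear_select (a joint): Sideways lean of the lever, rad, about the mill's x: -0.24 left stop (line of first and second), 0 upright, +0.24 right stop (line of third and fourth). Starts between -0.24 and -0.22. The lever can enter a slot only when this is beyond about 0.20 either way. Same friction, no spring.
- blank: Bystander: loose square wood blank, 12 x 12 x 260 mm, long along its y axis, lying on the bench in front of the machine; origin at the centre of its underside.
- wax_tin: Bystander: loose plain metal tin, 72 mm diameter, 55 mm high, standing on the bench in front of the machine's right half; origin at the centre of its underside.
- coping_saw: Bystander: loose coping saw, wooden handle and steel bow frame, about 280 x 120 x 30 mm, lying on the bench to the right of the machine; origin on the bench under the middle of its blade; x along the blade, handle to -x, bow to -y.

How it is judged:
On the way, in this order (a step that is already met when the one before it is completed fails the run):
1. the lever is out of second and across to the right through neutral (value of joint gear_select above 0.14 rad and value of joint gear_shift between -0.12 and 0.12 rad).
2. the lever is forward in third (value of joint gear_shift above 0.23 rad and value of joint gear_select above 0.15 rad), for 0.1 s.
At the end, for the whole second after the job is handed in: The lever stands at rest in third, the far right slot: gear_shift above 0.23 rad (within 9 mm of the slot's end, at the knob) and gear_select above 0.15 rad; the blank, the tin and the saw are within 20 mm of where they lay (all of step 2 and velocity of joint gear_shift between -0.03 and 0.03 rad/s and distance of each of blank, wax_tin, coping_saw from where it was at the start of the episode below 0.02 m); the robot touches nothing.
It fails at once if the lever is pushed with the arm or the gripper's body instead of the fingers (over 5 N) (contact force between the arm and gear_shift above 5 N).
It fails at once if the lever is pinched: fingers press on two opposite sides of its knob or stick at once (over 1 N each) ((contact force between any of gear_select_c1, gear_select_c5 and the fingers above 1 N and contact force between any of gear_select_c2, gear_select_c6 and the fingers above 1 N) or (contact force between any of gear_select_c3, gear_select_c7 and the fingers above 1 N and contact force between any of gear_select_c4, gear_select_c8 and the fingers above 1 N)).
It fails at once if the lever runs into first (forward on the left by more than 0.15 rad) (value of joint gear_shift above 0.15 rad and value of joint gear_select below 0 rad).
It fails at once if the lever runs into fourth (back on the right by more than 0.15 rad) (value of joint gear_shift below -0.15 rad and value of joint gear_select above 0 rad).
It fails at once if the blank, the tin or the saw is lifted or moved by more than 20 mm (distance of any of blank, wax_tin, coping_saw from where it was at the start of the episode above 0.02 m).
It also fails if it takes over 48 s, if anything falls off the work surface, if the arm or the gripper's body presses on something with over 40 N, if the wrist force passes 120 N, or if a joint passes its speed limit or range.

### The arm

A 7-joint arm with a two-finger parallel gripper is mounted at the origin on the work surface. World frame = base frame: x ahead of the robot, y to its left, z up, the work surface at z = 0. Lengths are in m, angles in rad, forces in N, time in s.
With the tool pointing down it reaches from about 0.4 to 0.85 m from the base axis. Payload 6.9 kg.
Tool frame: the origin (TCP) lies midway between the tips of the shut fingers; the grasp point (between the pads) lies 19 mm behind it; x points along the fingers, y is the direction in which the jaws open and shut, and the axes are right-handed (so a half turn about x gives the same grasp; the last joint's range is limited). The gripper opens to 85 mm and grips with 20 to 120 N. Pads are 22 mm wide; open, the fingers measure 114 mm over their backs; the gripper's body (76 mm by 85 mm) begins 54 mm behind the grasp point. The pads swing forward as they close: fully open they stand 13 mm farther back than shut.
Start: joints at [1.323, 0.507, -0.238, 1.5, 0.126, 1.149, -0.155], TCP at [0.216, -0.587, 0.231] pointing down, gripper open.
Joint ranges: [-3.08, 3.08], [-0.24, 2.05], [-1.43, 1.35], [0, 2.5], [-1.52, 4.66], [0.17, 1.96], [-2.89, 2.89]. Speed limits (rad/s): [2.39, 2.39, 3.14, 3.14, 3.14, 3.14, 3.14].

### API

Orientations are given as a unit quaternion [x, y, z, w].
In Python, from bench import telemetry, get_image, calibration, robot, models gives the robot as it stands.
- The arm moves only by the shell command python3 -m creep 'ROWS' [OPENING] [FORCE]. ROWS is text: rows parted by semicolons, each of 4 numbers parted by spaces: the shift along the tool's x, y, z in mm, then the turn about the tool's x in degrees. In form: dx dy dz turn; .... A call has 1 to 8 rows; each row shifts and turns the commanded pose from where the row before left it, along the tool's axes as they then stand; what a row does not reach is not made up. A row lasts 1/10 s, in which the tool goes at most 50 mm and 8.59 degrees, less where a joint would pass 70% of its speed; a pose out of reach is approached as far as the arm can. A call with a gripper value outside its range is refused whole. OPENING is the closure, from -1 (fully open) to 1 (shut), so that 0 is half open, set as the call begins (- or left out, the last holds). The fingers move at their own pace and stop on an object; FORCE is the grip in N (left out, the last holds). Time passes only in rows, so rows that do not move let the fingers close. It gives the time, the measured TCP pose, the force and the opening at its end, in the units of the state.
- telemetry.sense(): the state, without advancing time (a new reading comes with each control period).
- get_image(name): name is "scene" or "top" or "wrist"; returns the picture (400x640x3 uint8, red, green, blue); there is no depth.
- calibration(name): a dict with "fovy" (degrees; the focal length in pixels is half the picture's height over the tangent of half this angle, whatever the lens; pixels are square), "cx", "cy" (the principal point, pixels), "pose" (4x4, takes a point from camera to world coordinates). Camera axes: x right, y down, z forward; pixel columns grow to the right and rows downward; lengths in m; the calibration is good to about 2 mm. A picture is of the moment at which its call begins: read the wrist's pose just before it. calibration takes no time and is no camera call; for the wrist camera it gives the pose at the moment of the call.
- robot.sign_off(): hands the job in, once; it reports no verdict.
Trained networks look in the newest picture that a camera, given by its name, has taken for a name from the list of things; names that differ only in an ending like _2 or _b are one class to them, and where a whole thing is asked for, a point or a joint stands for the part that bears it (a point fixed in the world has none). Each returns a list of dicts, best first, with "conf" (0 to 1); they miss things now and then, are a little off and sometimes report something else, mostly with a low value. They report only what shows in the picture. A call takes as long as a camera call.
- models.boxes_of(camera, target): "location" ([column, row] in pixels, amid what is visible of it).
- models.trace(camera, target): "region" (400x640 bool, what is visible of it) and "location" ([column, row] in pixels, amid what is visible of it).
- models.place_of(camera, target): "location" ([column, row] in pixels: a listed point, or the origin of a listed thing).
The state is a dict: "clock": time; "joints": joint angles; "qd": joint speeds; "tau": joint torques, N m; "ee_pos": TCP position; "orientation": TCP orientation; "contact_force": force on the tool from outside, world axes, zero at the start; "moment": the same for the moment, N m; "gripper_width": finger opening in m.
Only numpy, scipy, OpenCV 4.12 (cv2) and the standard library are available. Lean on these libraries where they do the work, as an engineer would, in place of code of your own. Each camera call takes 0.05 s, during which the arm holds its last target.

## Working session

There is one attempt and no reset: what is moved stays moved. The work goes in short steps, Python scripts to look and compute and a shell command to move; the robot and the scene stay as the last step left them, time stands still between calls to the robot, and variables do not carry over. Pictures are saved under pics/ and viewed, and the job is handed in when it is done.

```bash
ls; mkdir -p pics
python3 - <<'E'
from bench import telemetry, get_image, calibration, robot, models
import cv2
s=telemetry.sense()
for k,v in s.items(): print(k,v)
for n in("scene","top","wrist"):
    im=get_image(n); cv2.imwrite(f"pics/{n}0.png",im[:,:,::-1])
    c=calibration(n); print(n,c)
    for t in ("knob","gate_mid","mill","pivot","blank","wax_tin","coping_saw"):
        try: print(t,[(r["conf"],r["location"]) for r in models.place_of(n,t)][:2])
        except Exception as e: print(t,e)
E
```

```text
pics
clock 0.0
joints [ 1.32351873  0.50834839 -0.23752225  1.50111945  0.12569852  1.14893213
 -0.1547917 ]
qd [ 0.00065688 -0.00093227 -0.00252193 -0.00021991  0.00044233  0.0013337
 -0.00053387]
tau [-9.10163526e-04 -6.20603585e+01 -2.18696147e+00 -2.49649930e+01
  1.26580079e-02  1.18847171e-02 -1.11924311e-05]
ee_pos [ 0.21568983 -0.58606159  0.23042767]
orientation [-0.69600823 -0.1247177   0.69625888 -0.12345691]
contact_force [0.67783499 0.0256906  0.04920758]
moment [-0.02238183  0.00812148 -0.06289233]
gripper_width 0.08556801811693308
scene {'fovy': 55.14929958585432, 'cx': 315.71566368493905, 'cy': 204.26272268404048, 'pose': array([[-0.64658003,  0.67205429, -0.36093946,  0.82980042],
       [ 0.76276559,  0.56268908, -0.31869996,  0.14934042],
       [-0.01108698, -0.48137723, -0.8764434 ,  0.88473304],
       [ 0.        ,  0.        ,  0.        ,  1.        ]])}
knob [(0.77, [361.4, 205.6])]
gate_mid []
mill [(0.62, [314.5, 278.5])]
pivot []
blank [(0.72, [390.7, 238.3])]
wax_tin [(0.6, [299.2, 171.2])]
coping_saw [(0.68, [239.8, 165.5])]
top {'fovy': 56.276603803845
[... 321 characters left out ...]
, [274.6, 194.0])]
gate_mid [(0.76, [296.0, 192.6])]
mill [(0.76, [296.0, 184.1])]
pivot []
blank [(0.88, [260.8, 244.5]), (0.47, [361.4, 258.1])]
wax_tin []
coping_saw [(0.67, [413.8, 233.7])]
wrist {'fovy': 62.90020168412671, 'cx': 318.10356619687906, 'cy': 199.05864590229353, 'pose': array([[ 3.44150213e-01, -8.98074569e-01, -2.73902720e-01,
         2.85530099e-01],
       [-9.38914091e-01, -3.29485133e-01, -9.93975747e-02,
        -5.61511444e-01],
       [-9.80440036e-04,  2.91378820e-01, -9.56607245e-01,
         3.73628467e-01],
       [ 0.00000000e+00,  0.00000000e+00,  0.00000000e+00,
         1.00000000e+00]])}
knob []
gate_mid []
mill []
pivot []
blank []
wax_tin []
coping_saw []
```

View pics/scene0.png

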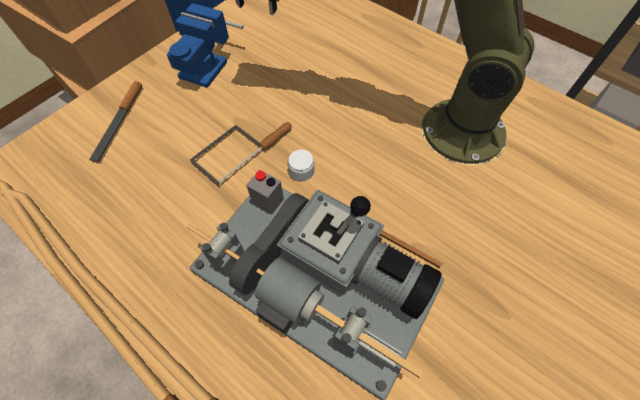

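View pics/top0.png

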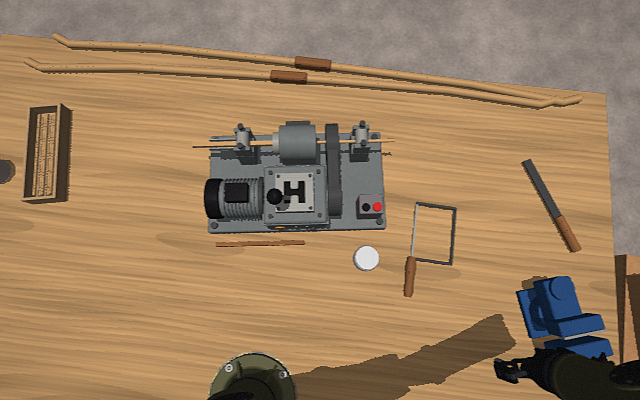

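Run:
```python
import cv2
a=cv2.imread("pics/top0.png")[120:270,200:440]
cv2.imwrite("pics/top0c.png",cv2.resize(a,None,fx=3.3,fy=3.3,interpolation=cv2.INTER_CUBIC))
a=cv2.imread("pics/scene0.png")[150:350,230:480]
cv2.imwrite("pics/scene0c.png",cv2.resize(a,None,fx=3,fy=3,interpolation=cv2.INTER_CUBIC))
```

```text
(no output)
```

View pics/top0c.png

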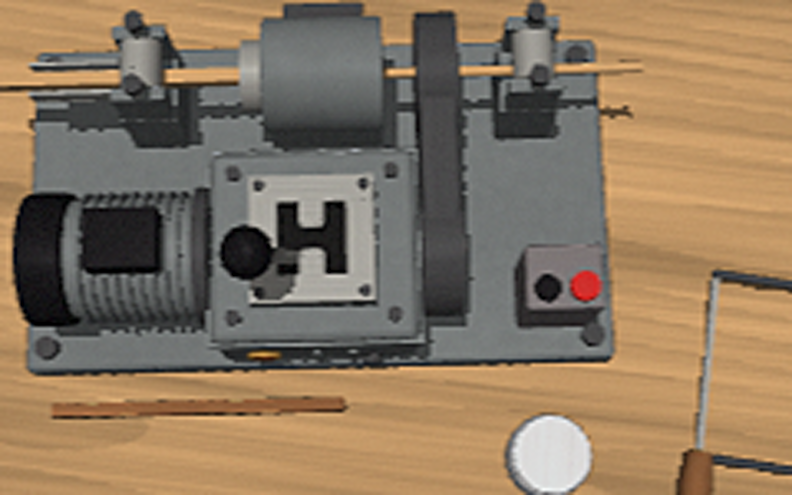

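View pics/scene0c.png

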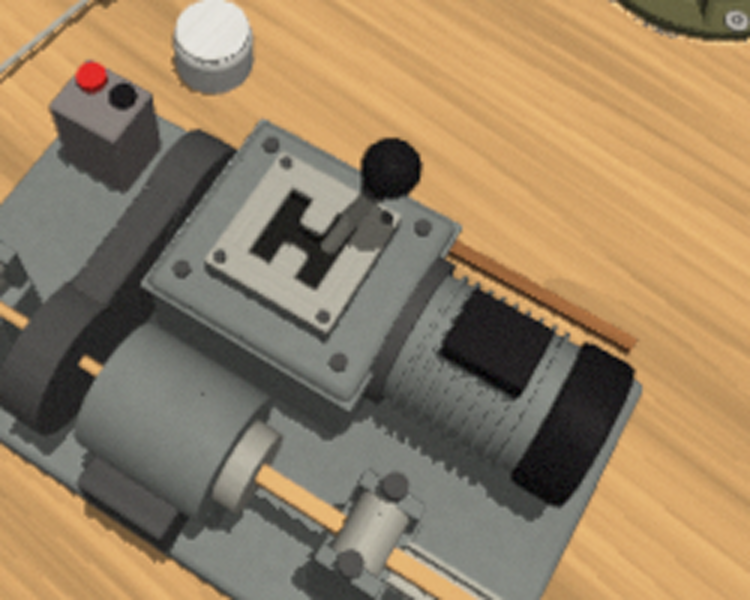

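The scene view shows the knob at about (361,205), and the top view shows it at about (274,196). The gate plate sits around (295,193) in the top view. Next I'll work out the mill pose from the corners and triangulate the knob.

```bash
cat > h.py <<'E'
import numpy as np
from bench import telemetry, get_image, calibration, robot, models
def ray(n,uv,c=None):
    c=c or calibration(n); f=200/np.tan(np.radians(c["fovy"]/2))
    d=np.array([(uv[0]-c["cx"])/f,(uv[1]-c["cy"])/f,1.]); P=c["pose"]
    d=P[:3,:3]@d; return P[:3,3],d/np.linalg.norm(d)
def atz(n,uv,z,c=None):
    o,d=ray(n,uv,c); return o+d*(z-o[2])/d[2]
def tri(rs):
    A=np.zeros((3,3));b=np.zeros(3)
    for o,d in rs:
        M=np.eye(3)-np.outer(d,d);A+=M;b+=M@o
    p=np.linalg.solve(A,b); return p,[np.linalg.norm(np.cross(p-o,d)) for o,d in rs]
E
python3 - <<'E'
from h import *
t=lambda u,v:(200+u/3.3,120+v/3.3)
s=lambda u,v:(230+u/3,150+v/3)
print("top base z.03")
B=[atz("top",t(*p),.03) for p in [(28,373),(610,360),(594,42),(36,55)]]
for p in B: print(p)
print("plate top")
G=[atz("top",t(*p),.15) for p in [(248,177),(372,175),(378,300),(251,303)]]
for p in G: print(p)
G=np.array(G);print("mid",G.mean(0))
print("plate scene")
S=np.array([atz("scene",s(*p),.15) for p in [(326,334),(207,260),(282,153),(400,214)]])
print(S,S.mean(0))
print("gate net",atz("top",(296,192.6),.15))
for k in [((200+245/3.3,120+251/3.3),(230+391/3,150+168/3)),((274.6,194),(361.4,205.6))]:
    print(tri([ray("top",k[0]),ray("scene",k[1])]))
for n in("top","scene"):
    get_image(n)
    for tt in ("knob","gear_shift"):
        r=models.trace(n,tt)
        for q in r[:1]: 
            ys,xs=np.nonzero(q["region"]);print(n,tt,q["conf"],q["location"],xs.min(),xs.max(),ys.min(),ys.max())
E
```

```text
top base z.03
[0.42973723 0.18628112 0.03      ]
[ 0.49776005 -0.32031307  0.03      ]
[ 0.79328513 -0.28387191  0.03      ]
[0.72343027 0.22911171 0.03      ]
plate top
[0.59411723 0.00070344 0.15      ]
[ 0.60682686 -0.09843112  0.15      ]
[ 0.50535181 -0.11465656  0.15      ]
[ 0.49187215 -0.01537764  0.15      ]
mid [ 0.54954201 -0.05694047  0.15      ]
plate scene
[[ 0.59785303  0.00288184  0.15      ]
 [ 0.60870021 -0.09462449  0.15      ]
 [ 0.50928376 -0.10915517  0.15      ]
 [ 0.49369551 -0.01306793  0.15      ]] [ 0.55238313 -0.05349144  0.15      ]
gate net [ 0.54871759 -0.06070933  0.15      ]
(array([ 0.51279681, -0.01736119,  0.24051636]), [np.float64(0.00034462347880440754), np.float64(0.0003446234788042698)])
(array([ 0.51526141, -0.01652278,  0.2473512 ]), [np.float64(0.002576526042665025), np.float64(0.0025765260426649644)])
top knob 0.73 [275.7, 194.7] 267 291 188 204
top gear_shift 0.51 [277.1, 197.3] 267 289 189 204
scene knob 0.67 [357.0, 211.2] 338 369 197 233
scene gear_shift 0.79 [355.1, 211.1] 337 369 196 233
```

```bash
cat >> h.py <<'E'
from scipy.spatial.transform import Rotation as R
YAW=.137; PIV=np.array([.551,-.055,0.])
M=R.from_euler("z",YAW).as_matrix()
def mill(p): return M.T@(np.array(p)-PIV)
def axes(): 
    A=R.from_quat(telemetry.sense()["orientation"]).as_matrix(); return M.T@A
def go(x,y,z):
    """row shift (tool mm) from measured pose to mill-frame (about pivot xy, z world) target mm"""
    s=telemetry.sense(); d=np.array([x,y,z])-mill(s["ee_pos"])*1000
    return np.round(axes().T@d,1)
def st():
    s=telemetry.sense(); A=axes()
    print("t %.2f"%s["clock"],"mill mm",np.round(mill(s["ee_pos"])*1000,1),"F mill",np.round(M.T@s["contact_force"],1),"w",s["gripper_width"])
    print("toolx",A[:,0].round(3),"tooly",A[:,1].round(3),"yaw y deg",np.degrees(np.arctan2(A[1,1],A[0,1])).round(1), "toolz",A[:,2].round(3))
E
python3 - <<'E'
from h import *
st(); print(telemetry.sense()["joints"].round(2))
print("mill knob",mill([.5128,-.0174,.2405]))
print("up",go(*(mill([.216,-.586,.33])*1000)),"via",go(*(mill([.43,-.32,.33])*1000)),"then",go(-100,42,330))
E
```

```text
t 1.50 mill mm [-404.6 -480.8  231.3] F mill [-0.9  0.6  0.5] w 0.08538802233027189
toolx [-0.  0. -1.] tooly [ 0.214 -0.977 -0.   ] yaw y deg -77.6 toolz [-0.977 -0.214 -0.   ]
[ 1.32  0.51 -0.24  1.5   0.13  1.15 -0.15]
mill knob [-0.03270697  0.04246474  0.2405    ]
up [-98.7  -0.4  -0.3] via [ -98.7 -176.1 -293. ] then [ -98.7 -445.5 -409.4]
```

```bash
python3 -m creep '-33 0 0 0;-33 0 0 0;-33 0 0 0;0 0 0 4;0 0 0 4;0 0 0 4.4;0 0 0 0;0 0 0 0' 1 40
python3 - <<'E'
from h import *
st();print(go(-180,-220,330),go(-105,42,330))
E
```

```text
clock: 2.3
ee_pos: [0.216, -0.5864, 0.3302]
orientation: [-0.705, -0.049, 0.705, -0.049]
contact_force: [0.6, -0.3, 0.3]
gripper_width: 0.0001
t 2.30 mill mm [-404.5 -480.7  330.2] F mill [ 0.6 -0.4  0.3] w 8.180885252544217e-05
toolx [-0.  0. -1.] tooly [ 0.002 -1.    -0.   ] yaw y deg -89.9 toolz [-1.    -0.002  0.   ]
[ 2.000e-01 -2.603e+02 -2.249e+02] [ 3.000e-01 -5.222e+02 -3.003e+02]
```

```bash
python3 -m creep '0 -32 -28 0;0 -32 -28 0;0 -32 -28 0;0 -32 -28 0;0 -32 -28 0;0 -32 -28 0;0 -32 -28 0;0 -32 -28 0';python3 -m creep '0 -38 -11 0;0 -38 -11 0;0 -38 -11 0;0 -38 -11 0;0 -38 -11 0;0 -38 -11 0;0 -38 -11 0;0 0 0 0'
python3 - <<'E'
from h import *
st();print(go(-105,42,226))
E
```

```text
clock: 3.1
ee_pos: [0.4037, -0.3009, 0.3305]
orientation: [0.706, 0.049, -0.705, 0.049]
contact_force: [0.0, -0.8, -0.3]
gripper_width: 0.0001
clock: 3.9
ee_pos: [0.4435, -0.0226, 0.3309]
orientation: [0.706, 0.053, -0.705, 0.051]
contact_force: [0.1, -0.8, 1.3]
gripper_width: 0.0002
t 3.90 mill mm [-102.    46.7  330.9] F mill [ 0.  -0.8  1.3] w 0.00020727227226904885
toolx [ 0.002  0.002 -1.   ] tooly [ 0.01  -1.    -0.002] yaw y deg -89.4 toolz [-1.    -0.01  -0.002]
[104.9   4.9   3.2]
```

```bash
python3 -m creep '26 1 0 0;26 1 0 0;26 1 0 0;26 1 0 0;0 0 0 0;0 0 0 0'
cat > look.py <<'E'
from h import *
import cv2,sys
k=sys.argv[1]
st()
def crop(n,x0,x1,y0,y1,f):
    a=get_image(n)[y0:y1,x0:x1,::-1]; return cv2.resize(a,None,fx=f,fy=f,interpolation=cv2.INTER_CUBIC)
a=crop("top",230,360,140,260,3); b=crop("scene",270,430,160,280,3)
b=cv2.resize(b,None,fx=.83,fy=.83)
h=360;c=np.zeros((h,a.shape[1]+b.shape[1],3),np.uint8);c[:a.shape[0],:a.shape[1]]=a;c[:b.shape[0],a.shape[1]:]=b
cv2.imwrite(f"pics/{k}.png",c)
E
python3 look.py l1
```

```text
clock: 4.5
ee_pos: [0.4438, -0.0327, 0.2267]
orientation: [-0.705, -0.048, 0.706, -0.048]
contact_force: [0.5, 0.5, 0.5]
gripper_width: 0.0001
t 4.50 mill mm [-103.1   36.8  226.7] F mill [0.5 0.4 0.5] w 6.851489893116474e-05
toolx [-0.  0. -1.] tooly [-0. -1. -0.] yaw y deg -90.0 toolz [-1.  0.  0.]
```

View pics/l1.png

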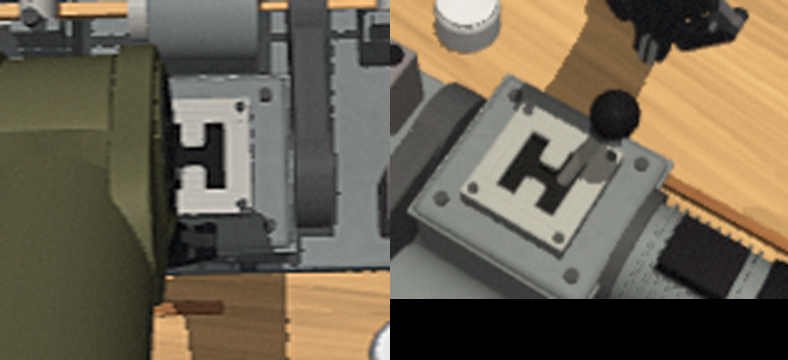

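The fingers are behind the knob (at right in the scene crop) and clear of it. Now I'll approach and feel for contact.

```bash
python3 -m creep '0 -5 -10 0;0 0 -10 0;0 0 -8 0;0 0 0 0'
python3 - <<'E'
from h import *
st()
E
for i in 1; do :; done
python3 -m creep '0 0 -5 0;0 0 -5 0;0 0 -5 0;0 0 0 0'; python3 look.py l2
```

```text
clock: 5.0
ee_pos: [0.4723, -0.0232, 0.2264]
orientation: [0.706, 0.049, -0.705, 0.048]
contact_force: [-0.1, 0.4, -0.4]
gripper_width: -0.0
t 5.00 mill mm [-73.6  42.2 226.4] F mill [-0.1  0.4 -0.4] w -1.0533787040840243e-05
toolx [ 0.001  0.    -1.   ] tooly [-0. -1. -0.] yaw y deg -90.0 toolz [-1.     0.    -0.001]
clock: 5.4
ee_pos: [0.4857, -0.0216, 0.2261]
orientation: [-0.705, -0.048, 0.706, -0.048]
contact_force: [-0.3, -0.2, 0.0]
gripper_width: 0.0001
t 5.40 mill mm [-60.1  42.  226.1] F mill [-0.3 -0.1  0. ] w 5.503821656076621e-05
toolx [-0.001  0.    -1.   ] tooly [-0.001 -1.    -0.   ] yaw y deg -90.0 toolz [-1.     0.001  0.001]
```

View pics/l2.png

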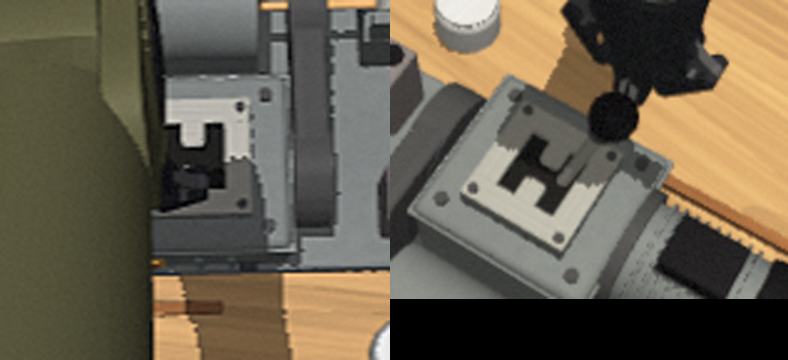

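The scene crop shows the fingers just reaching the knob at (613,115). I'll carry on.

```bash
python3 -m creep '0 0 -4 0;0 0 -4 0;0 0 0 0'; python3 -m creep '0 0 -4 0;0 0 -4 0;0 0 0 0'; python3 look.py l3
```

```text
clock: 5.8
ee_pos: [0.4939, -0.0205, 0.2263]
orientation: [0.705, 0.048, -0.705, 0.048]
contact_force: [-1.6, -0.9, 1.1]
gripper_width: -0.0001
clock: 6.1
ee_pos: [0.5023, -0.0193, 0.2263]
orientation: [0.706, 0.048, -0.705, 0.048]
contact_force: [-1.5, -0.5, 0.0]
gripper_width: -0.0001
t 6.10 mill mm [-43.4  42.  226.3] F mill [-1.6 -0.3  0. ] w -0.00013706338654416783
toolx [ 0.001  0.    -1.   ] tooly [-0.001 -1.    -0.   ] yaw y deg -90.0 toolz [-1.     0.001 -0.001]
```

View pics/l3.png

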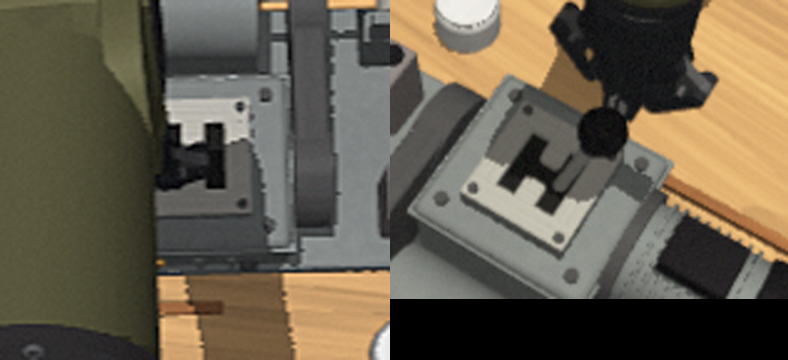

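```bash
cat >> h.py <<'E'
from scipy.optimize import least_squares
def fit(cu,cv):
    u=270+(cu-390)/2.49; v=160+cv/2.49
    o,d=ray("scene",(u,v)); 
    def f(q):
        p=PIV+M@(.18*np.array([np.cos(q[1])*np.sin(q[0]),-np.sin(q[1]),np.cos(q[1])*np.cos(q[0])]))+[0,0,.07]
        return np.cross(p-o,d)*1000
    r=least_squares(f,[0,0]); q=r.x
    print("shift %.3f select %.3f res %.1f"%(q[0],q[1],np.linalg.norm(r.fun)),"knob x,y mm",(180*np.cos(q[1])*np.sin(q[0])).round(1),(-180*np.sin(q[1])).round(1))
E
python3 -c "
from h import *
fit(614,114);fit(602,133)"
```

```text
shift -0.184 select -0.237 res 0.0 knob x,y mm -32.1 42.3
shift -0.067 select -0.242 res 0.0 knob x,y mm -11.8 43.0
```

The fit gives a knob x of -12 mm, which agrees with TCP + 31.5. I'll push another 12 mm.

```bash
python3 -m creep '0 0 -4 0;0 0 -4 0;0 0 -4 0;0 0 0 0;0 0 0 0'; python3 look.py l4
```

```text
clock: 6.7
ee_pos: [0.5141, -0.0177, 0.2263]
orientation: [0.706, 0.048, -0.705, 0.048]
contact_force: [0.3, 0.1, -0.5]
gripper_width: -0.0004
t 6.70 mill mm [-31.5  42.  226.3] F mill [ 0.3  0.  -0.5] w -0.0003921165166146861
toolx [ 0.001  0.    -1.   ] tooly [-0.001 -1.    -0.   ] yaw y deg -90.0 toolz [-1.     0.001 -0.001]
```

View pics/l4.png

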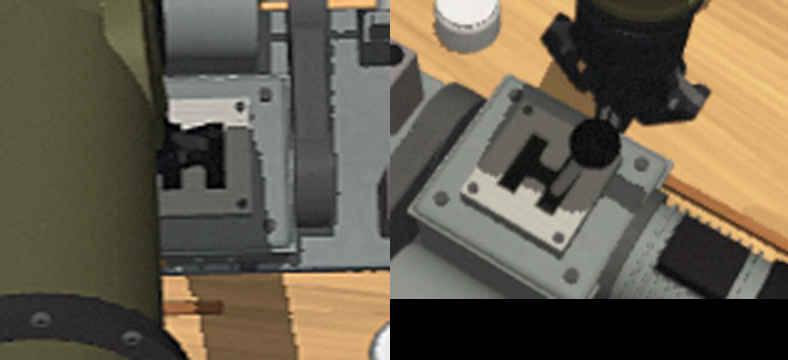

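```bash
python3 -c "
from h import *
fit(596,143)"; python3 -m creep '0 0 15 0;0 0 20 0;0 -25 0 0;0 -27 0 0;0 0 0 0'; python3 -m creep '0 0 -22 0;0 0 -22 0;0 0 -22 0;0 0 0 0;0 0 0 0';python3 look.py l5
```

```text
shift -0.011 select -0.244 res 0.0 knob x,y mm -1.9 43.5
clock: 7.3
ee_pos: [0.4714, 0.0327, 0.2269]
orientation: [0.706, 0.05, -0.705, 0.049]
contact_force: [0.1, 0.3, 1.3]
gripper_width: -0.0002
clock: 7.8
ee_pos: [0.537, 0.0377, 0.2258]
orientation: [-0.705, -0.048, 0.706, -0.048]
contact_force: [-1.2, -0.2, -0.8]
gripper_width: -0.0
t 7.80 mill mm [ -1.2  93.8 225.8] F mill [-1.2  0.  -0.8] w -4.915787706129612e-06
toolx [-0.001  0.    -1.   ] tooly [-0.001 -1.    -0.   ] yaw y deg -90.0 toolz [-1.     0.001  0.001]
```

View pics/l5.png

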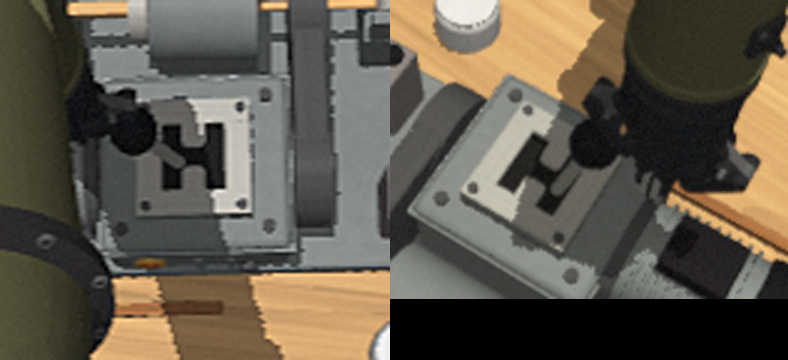

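```bash
python3 -c "
from h import *
print(telemetry.sense()['joints'].round(2))"; python3 -m creep '0 -15 0 0;0 -20 0 0;0 0 0 0'; python3 -c "
from h import *
st();print(telemetry.sense()['joints'].round(2))"
```

```text
[ 0.23  0.4  -0.49  1.74  0.21  1.06 -1.78]
clock: 8.2
ee_pos: [0.5312, 0.0767, 0.2269]
orientation: [0.706, 0.051, -0.705, 0.049]
contact_force: [0.2, 0.0, -0.6]
gripper_width: -0.0002
t 8.20 mill mm [ -1.6 133.2 226.9] F mill [ 0.2 -0.  -0.6] w -0.0001539884019996772
toolx [ 0.001  0.002 -1.   ] tooly [ 0.004 -1.    -0.002] yaw y deg -89.8 toolz [-1.    -0.004 -0.001]
[ 0.16  0.4  -0.5   1.74  0.22  1.06 -1.85]
```

```bash
python3 -m creep '0 0 0 8;0 0 0 0'; python3 -c "
from h import *
st();print(telemetry.sense()['joints'].round(2))"
```

```text
clock: 8.4
ee_pos: [0.5319, 0.0729, 0.2265]
orientation: [0.707, -0.002, -0.707, -0.002]
contact_force: [0.5, 0.4, 0.3]
gripper_width: 0.0
t 8.40 mill mm [ -1.5 129.3 226.5] F mill [0.6 0.3 0.3] w 9.98074086306736e-06
toolx [ 0. -0. -1.] tooly [-0.141 -0.99   0.   ] yaw y deg -98.1 toolz [-0.99   0.141 -0.   ]
[ 0.14  0.39 -0.46  1.74  0.2   1.05 -1.97]
```

```bash
python3 -m creep '0 0 0 -8;0 0 0 -8;0 0 0 -8;0 0 0 -8;0 0 0 -8;0 0 0 -8;0 0 0 -8;0 0 0 -8'; python3 -m creep '0 0 0 -8;0 0 0 -8;0 0 0 -8;0 0 0 -8;0 0 0 -2;0 0 0 0;0 0 0 0'; python3 -c "
from h import *
st();print(telemetry.sense()['joints'].round(2), go(0,90,226))"
```

```text
clock: 9.2
ee_pos: [0.5321, 0.0723, 0.2264]
orientation: [0.599, 0.376, -0.598, 0.377]
contact_force: [-0.8, -0.3, -0.2]
gripper_width: -0.0001
clock: 9.9
ee_pos: [0.5322, 0.0725, 0.2263]
orientation: [0.465, 0.532, -0.465, 0.532]
contact_force: [0.1, 0.2, 0.2]
gripper_width: 0.0003
t 9.90 mill mm [ -1.2 128.9 226.3] F mill [0.1 0.2 0.2] w 0.00029585551586758046
toolx [ 0. -0. -1.] tooly [ 1.    -0.003  0.   ] yaw y deg -0.2 toolz [-0.003 -1.     0.   ]
[ 0.42  0.49 -0.91  1.73  0.42  1.13 -0.49] [ 0.3  1.3 38.9]
```

```bash
python3 -m creep '0 1 16 0;0 0 16 0;0 0 16 0;0 0 0 0';python3 -m creep '0 0 6 0;0 0 6 0;0 0 6 0;0 0 6 0;0 0 6 0;0 0 0 0'; python3 look.py l6
```

```text
clock: 10.3
ee_pos: [0.5402, 0.021, 0.2257]
orientation: [0.466, 0.531, -0.467, 0.532]
contact_force: [-0.1, 0.4, -0.1]
gripper_width: -0.0002
clock: 10.9
ee_pos: [0.5441, -0.0056, 0.2262]
orientation: [0.465, 0.533, -0.465, 0.533]
contact_force: [0.7, 2.5, 2.0]
gripper_width: -0.0001
t 10.90 mill mm [-1.000e-01  4.990e+01  2.262e+02] F mill [1.  2.4 2. ] w -0.0001285883234229742
toolx [ 0. -0. -1.] tooly [ 1.    -0.002  0.   ] yaw y deg -0.1 toolz [-0.002 -1.     0.   ]
```

View pics/l6.png

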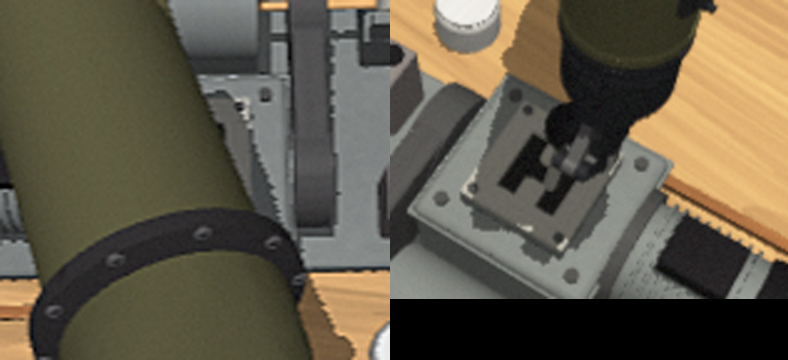

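```bash
python3 -c "
from h import *
fit(570,125)"; python3 -m creep '0 0 6 0;0 0 6 0;0 0 6 0;0 0 6 0;0 0 6 0;0 0 6 0;0 0 0 0'; python3 look.py l7
```

```text
shift -0.015 select -0.112 res 0.0 knob x,y mm -2.7 20.1
clock: 11.7
ee_pos: [0.5488, -0.0418, 0.226]
orientation: [0.465, 0.532, -0.466, 0.533]
contact_force: [0.4, 2.0, 1.4]
gripper_width: -0.0002
t 11.70 mill mm [ -0.4  13.3 226. ] F mill [0.6 1.9 1.4] w -0.00016040868128296533
toolx [-0.001 -0.001 -1.   ] tooly [ 1.    -0.003 -0.001] yaw y deg -0.1 toolz [-0.003 -1.     0.001]
```

View pics/l7.png

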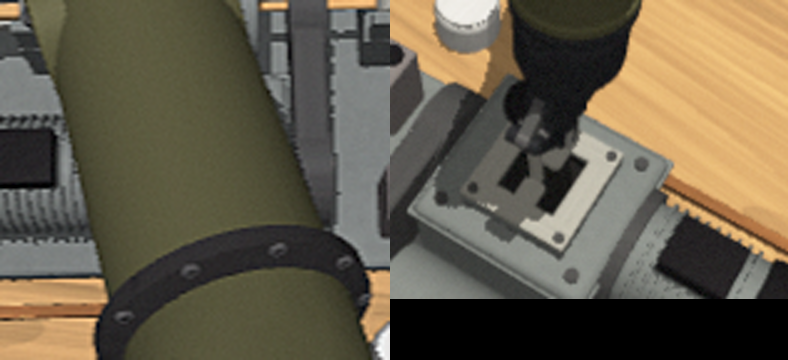

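```bash
python3 -m creep '0 0 5 0;0 0 5 0;0 0 5 0;0 0 4 0;0 0 0 0'; python3 -m creep '0 0 3 0;0 0 2 0;0 0 0 0'; python3 look.py l8
```

```text
clock: 12.3
ee_pos: [0.5513, -0.0601, 0.226]
orientation: [0.465, 0.533, -0.465, 0.533]
contact_force: [-0.8, 1.9, -0.6]
gripper_width: 0.0002
clock: 12.6
ee_pos: [0.552, -0.0643, 0.2262]
orientation: [0.465, 0.533, -0.465, 0.533]
contact_force: [-1.0, 1.4, -0.6]
gripper_width: -0.0
t 12.60 mill mm [ -0.3  -9.4 226.2] F mill [-0.8  1.5 -0.6] w -3.618272041030211e-05
toolx [-0. -0. -1.] tooly [ 1.    -0.001 -0.   ] yaw y deg -0.1 toolz [-0.001 -1.     0.   ]
```

View pics/l8.png

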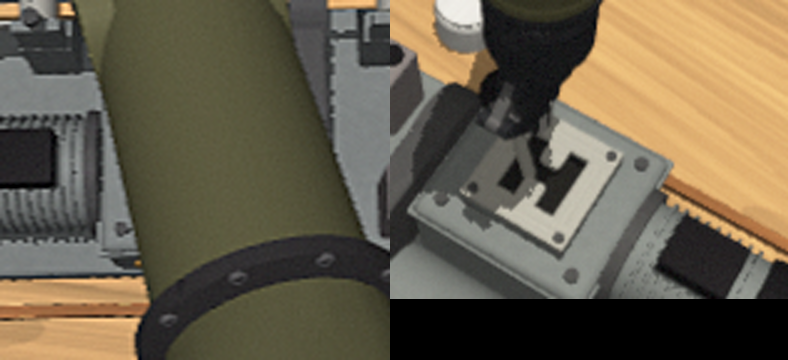

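```bash
python3 -m creep '0 0 2 0;0 0 1 0;0 0 0 0'; python3 -m creep '0 0 1 0;0 0 0 0';python3 -c "
from h import *
st();fit(503,102)"
```

```text
clock: 13.0
ee_pos: [0.5525, -0.0671, 0.2263]
orientation: [0.465, 0.533, -0.465, 0.533]
contact_force: [0.5, 3.2, -2.1]
gripper_width: -0.0001
clock: 13.2
ee_pos: [0.5526, -0.0681, 0.2263]
orientation: [0.465, 0.533, -0.465, 0.533]
contact_force: [0.4, 2.1, -1.3]
gripper_width: 0.0001
t 13.20 mill mm [-2.000e-01 -1.320e+01  2.263e+02] F mill [ 0.7  2.  -1.3] w 0.00013845657597112186
toolx [ 0. -0. -1.] tooly [ 1.    -0.001  0.   ] yaw y deg -0.0 toolz [-0.001 -1.     0.   ]
shift 0.036 select 0.190 res 0.0 knob x,y mm 6.4 -34.0
```

```bash
python3 -m creep '0 0 -20 0;0 0 -25 0;0 0 0 0';python3 look.py l9; python3 -m creep '0 -25 0 0;0 -25 0 0;0 -25 0 0;0 -10 0 0;0 0 0 0'; python3 -c "
from h import *
st();print(telemetry.sense()['joints'].round(2))"
```

```text
clock: 13.5
ee_pos: [0.5463, -0.0201, 0.2271]
orientation: [0.464, 0.534, -0.463, 0.534]
contact_force: [-0.8, 0.5, 0.5]
gripper_width: 0.0001
t 13.50 mill mm [1.000e-01 3.520e+01 2.271e+02] F mill [-0.7  0.6  0.5] w 7.526164922997802e-05
toolx [ 0.002  0.001 -1.   ] tooly [1.    0.004 0.002] yaw y deg 0.2 toolz [ 0.004 -1.    -0.001]
clock: 14.1
ee_pos: [0.4617, -0.0364, 0.2265]
orientation: [0.465, 0.532, -0.466, 0.533]
contact_force: [0.3, 0.2, -0.2]
gripper_width: -0.0003
t 14.10 mill mm [-85.9  30.6 226.5] F mill [ 0.4  0.2 -0.2] w -0.00025719815051298325
toolx [-0.    -0.002 -1.   ] tooly [ 1.    -0.003 -0.   ] yaw y deg -0.2 toolz [-0.003 -1.     0.002]
[ 0.73  0.37 -0.97  1.91  0.35  1.05 -0.26]
```

View pics/l9.png

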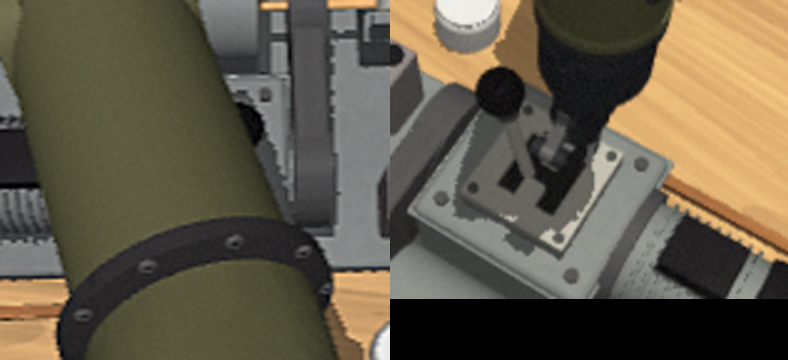

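The knob now stands at (500,91) in the crop, on the right-hand side of the gate. I'll turn the tool back and go behind the knob.

```bash
python3 -c "
from h import *
fit(500,91)"; python3 -m creep '0 0 0 8;0 0 0 8;0 0 0 8;0 0 0 8;0 0 0 8;0 0 0 8;0 0 0 8;0 0 0 8'; python3 -m creep '0 0 0 8;0 0 0 8;0 0 0 8;0 0 0 2;0 0 0 0;0 0 0 0'; python3 -c "
from h import *
st();print(telemetry.sense()['joints'].round(2), go(-75,-43,227))"
```

```text
shift -0.008 select 0.234 res 0.0 knob x,y mm -1.4 -41.7
clock: 14.9
ee_pos: [0.4638, -0.0352, 0.2264]
orientation: [0.678, 0.204, -0.677, 0.204]
contact_force: [-0.7, 0.3, 0.4]
gripper_width: 0.0002
clock: 15.5
ee_pos: [0.4631, -0.035, 0.2263]
orientation: [0.706, 0.049, -0.705, 0.049]
contact_force: [0.2, 0.9, -0.6]
gripper_width: -0.0
t 15.50 mill mm [-84.3  31.8 226.3] F mill [ 0.3  0.8 -0.6] w -3.905041930090954e-05
toolx [ 0. -0. -1.] tooly [ 0.001 -1.     0.   ] yaw y deg -90.0 toolz [-1.    -0.001 -0.   ]
[ 0.46  0.29 -0.57  1.91  0.19  0.99 -1.63] [-0.7 74.8 -9.3]
```

```bash
python3 -m creep '0 25 0 0;0 25 0 0;0 25 0 0;0 0 0 0;0 0 0 0'; python3 -m creep '0 0 -15 0;0 0 -15 0;0 0 -10 0;0 0 0 0'; python3 -m creep '0 0 -5 0;0 0 -5 0;0 0 -5 0;0 0 -5 0;0 0 -5 0;0 0 0 0'; python3 look.py l10
```

```text
clock: 16.0
ee_pos: [0.4727, -0.1095, 0.2261]
orientation: [-0.705, -0.048, 0.706, -0.048]
contact_force: [-0.3, 0.2, -0.2]
gripper_width: -0.0
clock: 16.4
ee_pos: [0.5131, -0.1025, 0.2262]
orientation: [0.706, 0.049, -0.705, 0.049]
contact_force: [1.1, 0.3, -0.2]
gripper_width: -0.0003
clock: 17.0
ee_pos: [0.5374, -0.1002, 0.2262]
orientation: [0.706, 0.048, -0.705, 0.048]
contact_force: [-1.0, 0.4, 0.7]
gripper_width: -0.0001
t 17.00 mill mm [-19.6 -42.9 226.2] F mill [-1.   0.5  0.7] w -0.00010248658034086765
toolx [ 0.  0. -1.] tooly [-0.001 -1.    -0.   ] yaw y deg -90.0 toolz [-1.     0.001 -0.   ]
```

View pics/l10.png

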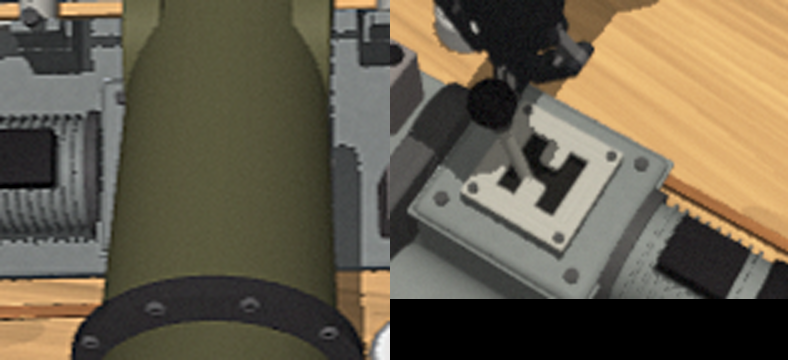

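The knob has moved to (492,103) and is entering the third slot. I'll keep pushing.

```bash
python3 -c "
from h import *
fit(492,103)"; python3 -m creep '0 0 -5 0;0 0 -5 0;0 0 -5 0;0 0 -5 0;0 0 -5 0;0 0 0 0';  python3 -m creep '0 0 -4 0;0 0 -4 0;0 0 -3 0;0 0 0 0';python3 look.py l11
```

```text
shift 0.062 select 0.231 res 0.0 knob x,y mm 10.8 -41.3
clock: 17.7
ee_pos: [0.5624, -0.0967, 0.226]
orientation: [0.706, 0.048, -0.705, 0.048]
contact_force: [-1.3, -0.3, -0.5]
gripper_width: -0.0002
clock: 18.1
ee_pos: [0.573, -0.0954, 0.2262]
orientation: [0.706, 0.048, -0.705, 0.048]
contact_force: [-1.4, 0.5, -1.5]
gripper_width: 0.0
t 18.10 mill mm [ 16.3 -43.  226.2] F mill [-1.3  0.7 -1.5] w 4.866911768394434e-05
toolx [ 0.  0. -1.] tooly [-0.001 -1.    -0.   ] yaw y deg -90.0 toolz [-1.     0.001 -0.   ]
```

View pics/l11.png

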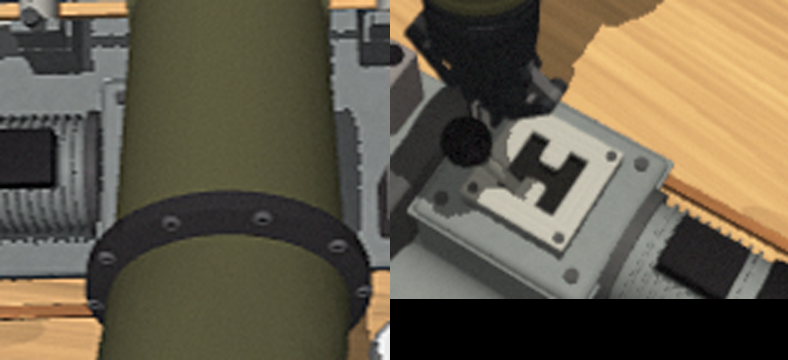

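```bash
python3 -c "
from h import *
fit(466,141)"; python3 -m creep '0 0 -2 0;0 0 0 0';  python3 -m creep '0 0 -1 0;0 0 0 0'; python3 -c "
from h import *
st()"
```

```text
shift 0.268 select 0.236 res 0.0 knob x,y mm 46.3 -42.0
clock: 18.4
ee_pos: [0.5745, -0.0953, 0.2263]
orientation: [0.705, 0.048, -0.705, 0.048]
contact_force: [-1.9, -0.0, -1.6]
gripper_width: -0.0001
clock: 18.6
ee_pos: [0.5754, -0.0951, 0.2262]
orientation: [-0.705, -0.048, 0.706, -0.048]
contact_force: [-2.6, 0.3, -1.2]
gripper_width: -0.0001
t 18.60 mill mm [ 18.7 -43.  226.2] F mill [-2.6  0.6 -1.2] w -0.00011057877771908928
toolx [-0.  0. -1.] tooly [-0.001 -1.    -0.   ] yaw y deg -90.0 toolz [-1.     0.001  0.   ]
```

```bash
python3 -m creep '0 0 -1 0;0 0 0 0';  python3 -m creep '0 0 -1 0;0 0 0 0'; python3 -c "
from h import *
st()"
```

```text
clock: 18.8
ee_pos: [0.5763, -0.095, 0.2262]
orientation: [-0.705, -0.048, 0.706, -0.048]
contact_force: [-2.5, -1.0, -1.0]
gripper_width: 0.0001
clock: 19.0
ee_pos: [0.577, -0.0949, 0.2261]
orientation: [-0.705, -0.048, 0.706, -0.048]
contact_force: [-4.5, -0.5, -2.1]
gripper_width: -0.0004
t 19.00 mill mm [ 20.3 -43.  226.1] F mill [-4.5  0.2 -2.1] w -0.0004364685671321099
toolx [-0.001  0.    -1.   ] tooly [-0.001 -1.    -0.   ] yaw y deg -90.0 toolz [-1.     0.001  0.001]
```

The force is rising, so the lever is at the slot's end. I'll back straight off and then lift away.

```bash
python3 -m creep '0 0 10 0;0 0 20 0;0 0 30 0;0 0 35 0;0 0 0 0'; python3 -m creep '-30 0 0 0;-40 0 0 0;-30 0 0 0;0 0 0 0;0 0 0 0';  python3 look.py l12
python3 - <<'E'
from h import *
for n in("scene","top"):
    get_image(n)
    for t in ("knob","blank","wax_tin","coping_saw"): print(n,t,[(r["conf"],r["location"]) for r in models.place_of(n,t)][:1])
E
```

```text
clock: 19.5
ee_pos: [0.4798, -0.1087, 0.2268]
orientation: [-0.705, -0.047, 0.706, -0.048]
contact_force: [0.4, -0.1, 1.5]
gripper_width: 0.0001
clock: 20.0
ee_pos: [0.4842, -0.1077, 0.3271]
orientation: [0.707, 0.048, -0.704, 0.048]
contact_force: [0.1, -0.1, -0.6]
gripper_width: -0.0002
t 20.00 mill mm [-73.4 -43.1 327.1] F mill [ 0.1 -0.1 -0.6] w -0.00016329970670862947
toolx [ 0.003 -0.001 -1.   ] tooly [-0.001 -1.     0.001] yaw y deg -90.0 toolz [-1.     0.001 -0.003]
scene knob [(0.76, [299.5, 220.2])]
scene blank [(0.95, [391.2, 239.9])]
scene wax_tin [(0.95, [299.5, 172.1])]
scene coping_saw [(0.89, [239.7, 165.5])]
top knob [(0.31, [412.7, 231.2])]
top blank []
top wax_tin [(0.83, [361.2, 259.6])]
top coping_saw [(0.6, [411.3, 231.0])]
```

View pics/l12.png

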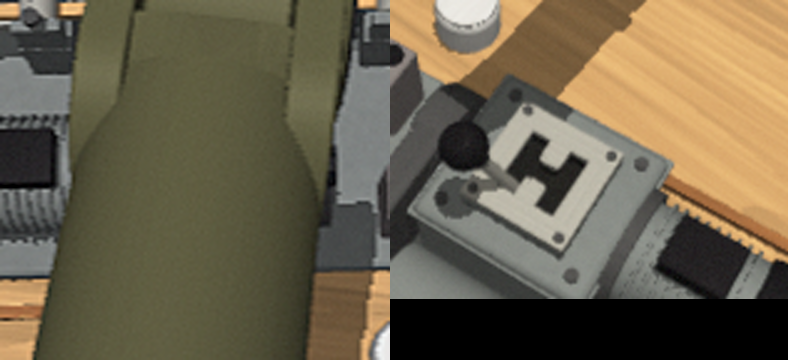

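The knob rests at (464,146) in the third slot, and the hand is clear of it.

```bash
python3 -c "
from h import *
fit(464,146);print(abs(telemetry.sense()['qd']).max());print(robot.sign_off())"
```

```text
shift 0.291 select 0.231 res 0.0 knob x,y mm 50.3 -41.3
0.00275789015711853
the job is handed in; nothing more can be done
None
```

The gearbox is in third, and I handed the job in at about 20 s of the 48 s allowed; the interface reported no verdict.

I used the shut fingers to push only, never pinching. The lever went forward out of second to neutral, across to the right, then forward until the force rose to about 4.5 N at the end of the slot. I then backed the hand off and lifted it clear.

**Lever:** the last scene picture gives shift about 0.29 rad and select about 0.23 rad, against the required 0.23 and 0.15. The shift reading is just past the 0.28 stop, which is measurement error.

**Hand:** it stood about 100 mm above the lever's working height, with no significant contact force.

**Blank, tin and saw:** in the scene camera their positions matched the start to within about 2 pixels.

**Checks that failed or disagreed:** in the top camera the arm hid the lever and the blank. Its low-confidence knob reading there (0.31) was a false hit on the saw, so I ignored it. The final lever position therefore rests on the scene camera alone, with the fingertip position and the force rise agreeing.

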